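# Set up a printed wheel to cure flat under glass and weight

## Task

Set the freshly washed printed wheel up to cure flat: lay it from the drip tray onto the middle of the curing unit's turntable, cover it with the round glass disc that is kept in the top drawer of the drawer unit, centred on the wheel, and stand the steel knob weight centred on the glass. Set the glass and the weight down gently, never let them fall, leave the other things on the bench where they are, and leave the drawer fully shut.

Things in the scene. Friction and masses are not known exactly. Their poses are not given: they have to be found in the camera images.
- wheel: printed resin spoked wheel: a flat ring 60 mm across and 12 mm thick with five spokes and a hub, about 22 g, lying flat in the drip tray. Origin: centre of its underside; z up
- glass: frosted round glass disc, 70 mm across, 12 mm thick, about 115 g, loose, lying flat on the floor of the top drawer (out of sight while that is shut). Origin: centre of its underside; z up
- weight: steel knob weight, about 0.65 kg, 60 mm tall: round body 60 mm across and 26 mm high, above it a neck 20 mm across and a knob 30 mm across that runs from 37 to 60 mm above the underside. Stands upright on the bench. Origin: centre of its underside; z up
- tray: square steel drip tray, 160 x 160 mm, fixed; floor 3 mm thick, rim 12 mm high. Origin: centre of its underside
- plate (a point): centre of the top face of the curing unit's turntable, a ground-glass round plate 176 mm across, its top face 66 mm above the bench; it does not turn. Axes as those of curer
- curer: UV curing unit with its hood off, fixed. Origin: on the bench under the middle of the turntable. Grey base 54 mm tall, 220 mm along x; along y it runs from 110 mm on the -y side to 165 mm on the +y side. On the +y side stands a black lamp column, 150 mm wide along x, inner face 125 mm from the origin, its top 219 mm above the bench
- cab: bench drawer unit, fixed, 240 mm deep (x), 280 mm wide (y), 150 mm tall, with two drawers one above the other. Origin: centre of its underside; its front looks along its own -x. The carcass without the drawer fronts begins 105 mm ahead of the origin
- cab_drawer0_handle (a point): middle of the top drawer's bar handle: a level round bar 11 mm thick and 120 mm long, parallel to the unit's y axis, its middle 35 mm out from the drawer's front face and 38 mm below the top of the unit; moves with the drawer. Axes as those of cab
- cab_drawer0 (a joint): how far the top drawer is pulled out, m: 0 shut, at most 0.166, at the start up to 0.012; slides along the unit's -x, friction about 1 N, stays where it is left. Inner floor 85 mm above the bench, side walls 43 mm and front 53 mm (21 mm thick) above that floor; inside 195 mm deep, 238 mm wide. At the start the glass lies 25 to 55 mm ahead of the unit's origin, within 40 mm of its middle line
- bracket: bystander: printed resin angle bracket 60 x 45 mm, 45 mm tall, loose on the bench. Origin: centre of its underside
- spray: bystander: white spray bottle, 66 mm across, 196 mm tall, loose. Origin: centre of its underside
- resin: bystander: grey resin jar with a black lid, 72 mm across, 150 mm tall, loose. Origin: centre of its underside
Mind the look-alikes: they are no part of the job. Of the things that look like the wheel, the smallest one is meant.

How it is judged (in metres and radians):
On the way, in this order (a step that is already met when the one before it is completed fails the run):
1. the wheel lies flat and let go on the turntable, within 12 mm of its centre (horizontal distance between wheel and plate below 0.012 m and z of wheel in the frame of plate between -0.004 and 0.004 m and contact force between the fingers and wheel below 0.1 N and linear speed of wheel below 0.02 m/s), for 0.2 s.
2. the glass lies flat and let go on the wheel, within 8 mm of its centre (horizontal distance between glass and wheel below 0.008 m and z of glass in the frame of plate between 0.008 and 0.016 m and contact force between the fingers and glass below 0.1 N and linear speed of glass below 0.02 m/s), for 0.2 s.
3. the weight stands let go on the glass, within 10 mm of its centre (horizontal distance between weight and glass below 0.01 m and z of weight in the frame of plate between 0.02 and 0.028 m and contact force between the fingers and weight below 0.1 N and linear speed of weight below 0.02 m/s), for 0.2 s.
At the end, for the whole second after the job is handed in: The stack stands at rest on the turntable: the wheel flat on it within 12 mm of its centre, the glass flat on the wheel within 8 mm of the wheel's centre, the weight upright on the glass within 10 mm of the glass's centre; the top drawer is shut to within 8 mm (horizontal distance between wheel and plate below 0.012 m and z of wheel in the frame of plate between -0.004 and 0.004 m and angle between each of wheel, glass, weight's own z axis and vertical below 0.06 rad and horizontal distance between glass and wheel below 0.008 m and z of glass in the frame of plate between 0.008 and 0.016 m and horizontal distance between weight and glass below 0.01 m and z of weight in the frame of plate between 0.02 and 0.028 m and linear speed of each of wheel, glass, weight below 0.01 m/s and value of joint cab_drawer0 below 0.008 m); the robot touches nothing.
It fails at once if the glass or the weight is let fall (faster than 0.45 m/s while not in the fingers) ((linear speed of glass above 0.45 m/s and contact force between the fingers and glass below 0.05 N) or (linear speed of weight above 0.45 m/s and contact force between the fingers and weight below 0.05 N)).
It fails at once if the bracket, the spray bottle or the resin jar is moved by more than 30 mm or tipped over (distance of any of bracket, spray, resin from where it was at the start of the episode above 0.03 m or angle between any of spray, resin's own z axis and vertical above 0.6 rad).
It also fails if it takes over 72 s, if anything falls off the work surface, if the arm or the gripper's body presses on something with over 40 N, if the wrist force passes 120 N, or if a joint passes its speed limit or range.

## Robot

A 6-joint arm with a two-finger parallel gripper is mounted at the origin on the work surface. World frame = base frame: x ahead of the robot, y to its left, z up, the work surface at z = 0. Lengths are in mm, angles in rad, forces in N, time in s.
With the tool pointing down it reaches from about 350 to 975 mm from the base axis. Payload 7.1 kg.
Tool frame: the origin (TCP) lies midway between the tips of the shut fingers; the grasp point (between the pads) lies env.pinch_z behind it (env.pinch_z is the distance from the TCP to the grasp point, in mm); z points along the fingers, y is the line along which they close (so a half turn about z gives the same grasp; the last joint's range is limited). The gripper opens to 88 mm and grips with 3 to 60 N. Pads are 20 mm wide; open, the fingers measure 115 mm over their backs; the gripper's body (75 mm by 178 mm) begins 61 mm behind the grasp point.
Start: joints at [-1.357, 0.423, 1.63, -0, 1.089, -0.019], TCP at [144.209, -608.119, 222.675] pointing down, gripper open.
Joint ranges: [-3, 3], [-0.9, 2.11], [0.09, 2.58], [-1.31, 4.45], [0.11, 2.69], [-2.54, 2.54]. Speed limits (rad/s): [2.39, 2.39, 3.01, 3.14, 3.14, 3.14].

## Interface

Orientations are given as a unit quaternion [w, x, y, z].
In Python, from bench import state, vision, env gives the robot as it stands.
- The arm moves only by the shell command python3 -m inch 'ROWS' [FORCE]. ROWS is JSON, a list of rows, each an object of numbers: "fingers": the finger opening in m, from 0 to 0.0878; "x", "y", "z": the shift along the world's x, y, z in m; "roll": the turn about the world's z in rad. In form: [{"fingers": .., "x": .., "y": .., "z": .., "roll": ..}, ...]. A call has exactly 8 rows; each row is the pose to reach, as a shift and turn from the pose commanded when the call began; what a row does not reach only later rows make up. A row lasts 1/8 s, in which the tool goes at most 62.5 mm and 10.7 degrees, less where a joint would pass 70% of its speed; a pose out of reach is approached as far as the arm can. A call with a gripper value outside its range is refused whole. The fingers move at their own pace and stop on an object; FORCE is the grip in N (left out, the last holds). Time passes only in rows, so rows that repeat a pose let the fingers close, or fill a call up. It gives the time, the measured TCP pose, the force, the opening and the grip force at its end, in the units of the state.
- state(): the state, without advancing time (a new reading comes with each control period).
- vision.grab_frame(name): name is "scene" or "top" or "wrist"; returns a dict with "frame" (384x512x3 uint8, blue, green, red), "range_z" (384x512 float32, mm along the optical axis (not along the pixel's ray), 0 where there is no reading), "fx", "fy", "cx", "cy" (pixels), "distortion" ([k1, k2, p1, p2, k3] as OpenCV has them; the pictures are not rectified), "R" (3x3) and "t" (3): a world point X has camera coordinates R X + t; the wrist camera has in their place "mount" (4x4, takes a point from camera to tool coordinates, whose origin is the TCP and whose axes are the flange's). Camera axes: x right, y down, z forward; pixel columns grow to the right and rows downward; lengths in mm; the calibration is good to about 2 mm. A picture is of the moment at which its call begins: read the wrist's pose just before it.
- env.close_job(): hands the job in; it is judged then, once.
The state is a dict: "clock": time; "joints": joint angles; "qd": joint speeds; "joint_efforts": joint torques, N m; "tcp_pos": TCP position; "ee_rot": TCP orientation; "contact_force": force on the tool from outside, world axes, zero at the start; "ft_torque": the same for the moment, N m; "finger_gap": finger opening in mm; "grip_force": force on a finger pad.
Only numpy, scipy, OpenCV 4.12 (cv2) and the standard library are available. Lean on these libraries where they do the work, as an engineer would, in place of code of your own. Each camera call takes 0.05 s, during which the arm holds its last target. There are 200 camera calls.

## Working session

There is one attempt and no reset: what is moved stays moved. The work goes in short steps, Python scripts to look and compute and a shell command to move; the robot and the scene stay as the last step left them, time stands still between calls to the robot, and variables do not carry over. Pictures are saved under pics/ and viewed, at most 10 in all, crops included, and the job is handed in when it is done.

```bash
ls; mkdir -p pics; cat > h.py <<'E'
import cv2, numpy as np
from bench import state, vision, env
def save(n,p):
    f=vision.grab_frame(n); cv2.imwrite('pics/'+p+'.png',f['frame']); np.save('pics/'+p+'.npy',f,allow_pickle=True); return f
def load(p): return np.load('pics/'+p+'.npy',allow_pickle=True).item()
def K(f): return np.array([[f['fx'],0,f['cx']],[0,f['fy'],f['cy']],[0,0,1.]])
def und(f,uv): return cv2.undistortPoints(np.array(uv,float).reshape(-1,1,2),K(f),np.array(f['distortion'],float)).reshape(-1,2)
def ext(f,s=None):
    if 'R' in f: return np.array(f['R']),np.array(f['t'])
    from scipy.spatial.transform import Rotation as Ro
    s=f.get('s',s)
    w,x,y,z=s['ee_rot']; T=np.eye(4);T[:3,:3]=Ro.from_quat([x,y,z,w]).as_matrix();T[:3,3]=s['tcp_pos']
    M=np.linalg.inv(T@np.array(f['mount'])); return M[:3,:3],M[:3,3]
def onplane(f,uv,z):
    R,t=ext(f); n=und(f,uv); d=np.c_[n,np.ones(len(n))]@R; c=-R.T@t
    return c+d*((z-c[2])/d[:,2])[:,None]
def cloud(f):
    R,t=ext(f); h,w=f['range_z'].shape
    uv=np.stack(np.meshgrid(np.arange(w),np.arange(h)),-1).reshape(-1,2)
    n=und(f,uv); Z=f['range_z'].reshape(-1,1); P=(np.c_[n,np.ones(len(n))]*Z-t)@R
    P[Z[:,0]==0]=np.nan
    return P.reshape(h,w,3)
def wrist(p):
    s=state(); f=vision.grab_frame('wrist'); f['s']=s
    cv2.imwrite('pics/'+p+'.png',f['frame']); np.save('pics/'+p+'.npy',f,allow_pickle=True); return f
E
python3 - <<'E'
from h import *
f=save('scene','s0'); g=save('top','t0')
for x in(f,g): print(-np.array(x['R']).T@x['t'],x['fx'])
s=state(); print(s['tcp_pos'],s['ee_rot'],s['clock'],env.pinch_z)
E
```

```text
pics
[893.03548177 421.77589738 786.67390307] 356.22518100088786
[378.65007806 -31.33012172 954.99997076] 373.7405999807634
[ 144.12871642 -607.64869144  221.97436397] [-6.96957859e-04  9.93230833e-01  1.16155164e-01 -6.82562958e-05] 0.1 18.700000000000003
```

View pics/t0.png

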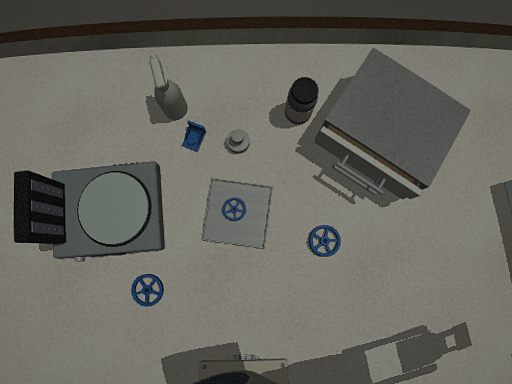

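View pics/s0.png

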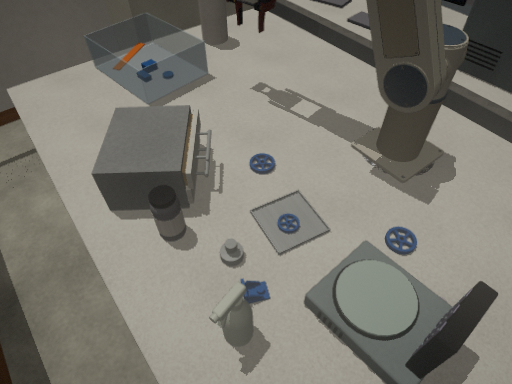

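Top view: the wheel-like things are in the tray at (234,209) (about 24 px, the smallest, and in the drip tray), and on the bench at (324,240) and (147,290), about 33 px each. I choose the tray one. The weight is at (237,140), the plate at (114,208) and the drawer handle near (360,175).

```bash
cat > m.py <<'E'
from h import *
f=load('t0'); im=f['frame']; P=cloud(f); hsv=cv2.cvtColor(im,cv2.COLOR_BGR2HSV)
print('depth bench',np.nanmedian(P[300:320,200:300,2]))
m=cv2.inRange(hsv,(100,110,40),(125,255,255))
cs,_=cv2.findContours(m,cv2.RETR_EXTERNAL,cv2.CHAIN_APPROX_NONE)
for c in cs:
    if cv2.contourArea(c)<100: continue
    e=cv2.fitEllipse(c); z=np.nanmedian(P[m>0][:,2]) ; q=onplane(f,[e[0]],15)[0]
    pts=onplane(f,c.reshape(-1,2),15); (cx,cy),r=cv2.minEnclosingCircle(pts[:,:2].astype(np.float32))
    print('blue',np.round(e[0],1),np.round(e[1],1),q.round(1),'mec',round(cx,1),round(cy,1),round(r,1))
def reg(name,r0,r1,c0,c1,zl,zh):
    Q=P[r0:r1,c0:c1]; k=(Q[...,2]>zl)&(Q[...,2]<zh); k=k.astype(np.uint8)
    n,l,st,_=cv2.connectedComponentsWithStats(k); i=1+np.argmax(st[1:,4]); A=Q[l==i]
    (c,r)=cv2.minEnclosingCircle(A[:,:2].astype(np.float32)); b=cv2.minAreaRect(A[:,:2].astype(np.float32))
    print(name,len(A),'medz',np.median(A[:,2]).round(1),'mean',A[:,:2].mean(0).round(1),'mec',np.round(c,1),round(r,1),'rect',[np.round(x,1) for x in b]); return A
reg('plate',150,260,70,165,60,75)
reg('base',150,262,45,168,48,60)
reg('column',160,250,5,70,190,240)
reg('weightbody',120,160,220,255,18,33)
reg('knob',120,160,220,255,45,70)
reg('cab',40,200,300,480,140,160)
reg('handle',150,200,330,390,100,125)
reg('spray',50,125,140,195,30,220)
reg('resin',70,130,280,322,140,160)
reg('bracket',118,155,178,210,10,60)
E
python3 m.py
python3 - <<'E'
import cv2
i=cv2.imread('pics/t0.png')[110:270,60:400]
cv2.imwrite('pics/c0.png',cv2.resize(i,None,fx=2.3,fy=2.3,interpolation=2))
E
```

```text
depth bench 0.8078598325113406
blue [146.8 289.7] [30.4 31.2] [282.5 235.1  15. ] mec 282.8 234.8 40.5
blue [324.4 240.4] [29.8 30.3] [ 395.  -210.4   15. ] mec 395.2 -210.6 39.5
blue [233.8 208.9] [21.9 22.3] [479.9  15.6  15. ] mec 480.1 15.3 29.2
blue [193.2 138.2] [19.3 24. ] [667.7 119.6  15. ] mec 668.4 118.8 35.2
plate 3956 medz 66.9 mean [482.4 306.5] mec [484.3 308.1] 89.7 rect [array([483.5, 308.4]), array([176.2, 171.4]), np.float64(89.5)]
base 4566 medz 54.8 mean [475.9 328.8] mec [480.6 335.8] 172.9 rect [array([481.6, 335.6]), array([221.6, 275. ]), np.float64(4.3)]
column 1609 medz 218.8 mean [471.2 444.1] mec [472.9 449.8] 76.5 rect [array([473.3, 449.2]), array([151. ,  40.2]), np.float64(3.8)]
weightbody 265 medz 27.4 mean [651.3   3.3] mec [657.3   4.5] 29.6 rect [array([656.5,   4.5]), array([56.8, 55.6]), np.float64(88.0)]
knob 121 medz 60.5 mean [655.2   4.2] mec [656.4   4. ] 15.4 rect [array([656.4,   4.4]), array([28.6, 27.6]), np.float64(0.1)]
cab 10657 medz 150.7 mean [ 671.4 -375.6] mec [ 676.2 -377.9] 178.1 rect [array([ 676.1, -378.9]), array([281.8, 227.7]), np.float64(55.0)]
handle 532 medz 116.2 mean [ 548.7 -288.2] mec [ 553.  -287.6] 70.6 rect [array([ 550.1, -285.4]), array([137.6,  42.7]), np.float64(54.9)]
spray 1134 medz 131.6 mean [749.3 165.8] mec [768.2 176.3] 46.1 rect [array([766.4, 168.2]), array([62.3, 87.6]), np.float64(80.1)]
resin 576 medz 150.6 mean [ 737.2 -157. ] mec [ 739.5 -157.6] 32.1 rect [array([ 738.6, -157.9]), array([60.9, 63.1]), np.float64(32.4)]
bracket 200 medz 28.1 mean [684.4 112.3] mec [676.9 115.3] 30.3 rect [array([677.8, 116.5]), array([46.4, 44.2]), np.float64(66.7)]
```

View pics/c0.png

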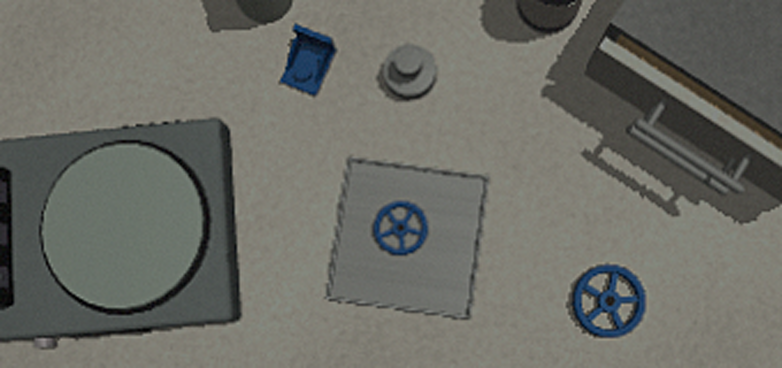

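The close crop confirms it: the 60 mm wheel in the tray has a measured radius of 29 mm, against 40 mm for the two look-alikes. Plate, weight and cab sizes match as well. Next I measure the handle in the cab frame and start moving to the wheel.

```bash
python3 - <<'E'
from h import *
f=load('t0');P=cloud(f)
ex=np.array([np.cos(np.radians(-35)),np.sin(np.radians(-35))]);ey=np.array([-ex[1],ex[0]]);o=np.array([676.1,-378.9])-7.5*ex
print(o)
Q=P.reshape(-1,3); Q=Q[~np.isnan(Q[:,2])]; c=np.c_[(Q[:,:2]-o)@ex,(Q[:,:2]-o)@ey,Q[:,2]]
b=c[(abs(c[:,1])<40)&(c[:,0]<-100)&(c[:,0]>-200)&(c[:,2]>90)]
h,e=np.histogram(b[:,0],np.arange(-200,-98,3)); 
for i in range(len(h)):
    k=(b[:,0]>=e[i])&(b[:,0]<e[i+1])
    if h[i]>2: print(e[i],h[i],b[k,2].min().round(),np.median(b[k,2]).round(1))
b=c[(c[:,0]<-145)&(c[:,0]>-185)&(c[:,2]>109)&(c[:,2]<125)]; print(np.percentile(b,[1,50,99],axis=0).round(1))
E
python3 -m inch '[{"fingers":0.08,"x":0.336,"y":0.624,"z":-0.10,"roll":1.34},{"fingers":0.08,"x":0.336,"y":0.624,"z":-0.10,"roll":1.34},{"fingers":0.08,"x":0.336,"y":0.624,"z":-0.10,"roll":1.34},{"fingers":0.08,"x":0.336,"y":0.624,"z":-0.10,"roll":1.34},{"fingers":0.08,"x":0.336,"y":0.624,"z":-0.10,"roll":1.34},{"fingers":0.08,"x":0.336,"y":0.624,"z":-0.10,"roll":1.34},{"fingers":0.08,"x":0.336,"y":0.624,"z":-0.10,"roll":1.34},{"fingers":0.08,"x":0.336,"y":0.624,"z":-0.10,"roll":1.34}]'
```

```text
[ 669.95635967 -374.59817673]
-170 45 109.0 115.6
-167 50 109.0 117.5
-164 38 114.0 118.2
-161 20 113.0 116.6
-131 260 90.0 116.4
-128 53 134.0 137.9
-125 38 137.0 138.5
-122 46 134.0 138.2
-119 42 135.0 138.3
-116 15 135.0 137.5
-113 19 127.0 129.4
-110 25 124.0 128.7
-107 61 126.0 145.5
-104 62 137.0 150.3
[[-170.   -62.2  111.2]
 [-164.5   -0.7  116.9]
 [-145.8   62.2  120.9]]
clock: 1.1
tcp_pos: [379.6, -170.4, 152.6]
ee_rot: [0.0, 0.706, 0.709, 0.0]
contact_force: [1.5, -0.2, 0.3]
finger_gap: 80.0
grip_force: 0.0
```

```bash
python3 -m inch '[{"fingers":0.08,"x":0.05,"y":0.09,"z":-0.016,"roll":0},{"fingers":0.08,"x":0.08,"y":0.14,"z":-0.025,"roll":0},{"fingers":0.08,"x":0.101,"y":0.187,"z":-0.033,"roll":0},{"fingers":0.08,"x":0.101,"y":0.187,"z":-0.033,"roll":0},{"fingers":0.08,"x":0.101,"y":0.187,"z":-0.033,"roll":0},{"fingers":0.08,"x":0.101,"y":0.187,"z":-0.033,"roll":0},{"fingers":0.08,"x":0.101,"y":0.187,"z":-0.033,"roll":0},{"fingers":0.08,"x":0.101,"y":0.187,"z":-0.033,"roll":0}]'
cat > wb.py <<'E'
import sys
from h import *
p,z=sys.argv[1],float(sys.argv[2]); f=wrist(p); print(state()['tcp_pos'])
hsv=cv2.cvtColor(f['frame'],cv2.COLOR_BGR2HSV); m=cv2.inRange(hsv,(100,110,40),(125,255,255))
cs,_=cv2.findContours(m,cv2.RETR_EXTERNAL,cv2.CHAIN_APPROX_NONE)
for c in cs:
    if cv2.contourArea(c)<300: continue
    e=cv2.fitEllipse(c); pts=onplane(f,c.reshape(-1,2),z); (x,y),r=cv2.minEnclosingCircle(pts[:,:2].astype(np.float32))
    print(np.round(e[0]),np.round(e[1]),onplane(f,[e[0]],z)[0].round(1),'mec',round(x,1),round(y,1),round(r,1))
E
python3 wb.py w1 15
```

```text
clock: 2.1
tcp_pos: [479.7, 13.9, 120.0]
ee_rot: [0.0, 0.707, 0.707, 0.0]
contact_force: [0.4, 0.4, 0.3]
finger_gap: 80.1
grip_force: 0.0
[479.79051529  14.01367604 120.03850289]
[187. 365.] [25. 64.] [ 400.1 -187.7   15. ] mec 396.8 -192.2 39.3
[261. 190.] [62. 63.] [483.   17.1  15. ] mec 482.9 16.6 30.2
[478.  76.] [67. 80.] [668.3 118.3  15. ] mec 672.2 114.4 41.6
```

View pics/w1.png

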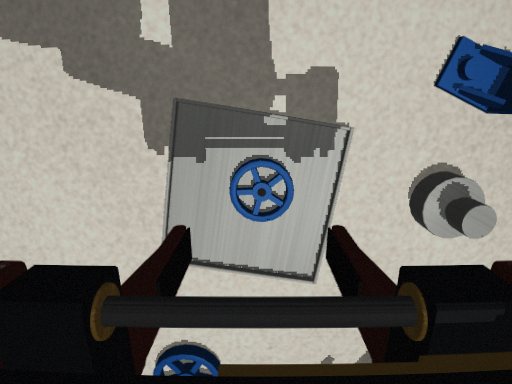

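The wrist picture shows the wheel at (261,190), flat in the tray and with clear room for both fingers. Descend and grip.

```bash
python3 -m inch '[{"fingers":0.08,"x":0.002,"y":0.0022,"z":-0.04,"roll":0},{"fingers":0.08,"x":0.002,"y":0.0022,"z":-0.08,"roll":0},{"fingers":0.08,"x":0.002,"y":0.0022,"z":-0.105,"roll":0},{"fingers":0.08,"x":0.002,"y":0.0022,"z":-0.114,"roll":0},{"fingers":0.08,"x":0.002,"y":0.0022,"z":-0.114,"roll":0},{"fingers":0.05,"x":0.002,"y":0.0022,"z":-0.114,"roll":0},{"fingers":0.05,"x":0.002,"y":0.0022,"z":-0.114,"roll":0},{"fingers":0.05,"x":0.002,"y":0.0022,"z":-0.114,"roll":0}]' 10
python3 -m inch '[{"fingers":0.05,"x":0,"y":0,"z":0,"roll":0},{"fingers":0.05,"x":0,"y":0,"z":0.03,"roll":0},{"fingers":0.05,"x":0,"y":0,"z":0.07,"roll":0},{"fingers":0.05,"x":0,"y":0,"z":0.12,"roll":0},{"fingers":0.05,"x":0,"y":0.05,"z":0.13,"roll":0},{"fingers":0.05,"x":0,"y":0.1,"z":0.13,"roll":0},{"fingers":0.05,"x":0,"y":0.15,"z":0.13,"roll":0},{"fingers":0.05,"x":0,"y":0.2,"z":0.13,"roll":0}]'
```

```text
clock: 3.15
tcp_pos: [482.5, 17.0, 6.6]
ee_rot: [0.001, 0.706, 0.708, 0.001]
contact_force: [-0.8, 0.8, 5.6]
finger_gap: 58.6
grip_force: 9.9
clock: 4.15
tcp_pos: [481.7, 218.6, 136.2]
ee_rot: [0.0, 0.706, 0.708, 0.0]
contact_force: [1.0, -0.9, -0.4]
finger_gap: 58.3
grip_force: 10.0
```

```bash
python3 -m inch '[{"fingers":0.05,"x":0.001,"y":0.05,"z":0,"roll":0},{"fingers":0.05,"x":0.002,"y":0.09,"z":0,"roll":0},{"fingers":0.05,"x":0.002,"y":0.09,"z":-0.03,"roll":0},{"fingers":0.05,"x":0.002,"y":0.09,"z":-0.055,"roll":0},{"fingers":0.05,"x":0.002,"y":0.09,"z":-0.063,"roll":0},{"fingers":0.05,"x":0.002,"y":0.09,"z":-0.066,"roll":0},{"fingers":0.05,"x":0.002,"y":0.09,"z":-0.066,"roll":0},{"fingers":0.05,"x":0.002,"y":0.09,"z":-0.066,"roll":0}]'
```

```text
clock: 5.15
tcp_pos: [484.5, 307.2, 70.7]
ee_rot: [0.0, 0.706, 0.708, 0.001]
contact_force: [-0.1, -0.1, 0.5]
finger_gap: 58.8
grip_force: 10.0
```

```bash
python3 -m inch '[{"fingers":0.05,"x":0,"y":0.001,"z":-0.0015,"roll":0},{"fingers":0.078,"x":0,"y":0.001,"z":-0.0015,"roll":0},{"fingers":0.078,"x":0,"y":0.001,"z":-0.0015,"roll":0},{"fingers":0.078,"x":0,"y":0.001,"z":-0.0015,"roll":0},{"fingers":0.078,"x":0,"y":0.001,"z":0.02,"roll":0},{"fingers":0.078,"x":0,"y":0.001,"z":0.06,"roll":0},{"fingers":0.078,"x":0,"y":0.001,"z":0.11,"roll":0},{"fingers":0.078,"x":0,"y":0.001,"z":0.11,"roll":0}]'
python3 wb.py w2 78; sed "s/'t0'/'t1'/;s/15)/78)/g" m.py > m1.py; python3 -c "
from h import *; save('top','t1')"; python3 m1.py | head -8
```

```text
clock: 6.15
tcp_pos: [486.2, 309.4, 183.7]
ee_rot: [0.001, 0.706, 0.708, 0.004]
contact_force: [0.0, 0.4, -0.9]
finger_gap: 78.0
grip_force: 0.0
[484.87910764 308.59344875 181.5635877 ]
[ 92. 234.] [61. 67.] [326.  267.8  78. ] mec 326.1 266.4 34.9
[256. 195.] [61. 62.] [484.9 308.2  78. ] mec 485.1 307.3 30.1
depth bench 0.9493396014079888
blue [146.9 289.7] [30.5 31.3] [288.9 217.1  78. ] mec 289.2 216.9 37.8
blue [324.4 240.4] [29.8 30.3] [ 393.8 -198.4   78. ] mec 394.1 -198.6 36.8
blue [111.7 207.4] [22.9 23.8] [482.4 305.4  78. ] mec 483.4 305.5 30.4
blue [193.1 138.1] [19.7 23.8] [648.6 109.7  78. ] mec 649.0 108.8 32.8
plate 3115 medz 67.0 mean [482.1 298.1] mec [480.6 305.1] 92.3 rect [array([483.7, 297.8]), array([171.9, 157. ]), np.float64(0.6)]
base 2957 medz 54.9 mean [461.7 282. ] mec [479.7 334.1] 171.5 rect [array([480.6, 333.5]), array([222.4, 273.6]), np.float64(3.8)]Traceback (most recent call last):
  File "m1.py", line 18, in <module>
    reg('column',160,250,5,70,190,240)
    ~~~^^^^^^^^^^^^^^^^^^^^^^^^^^^^^^^
  File "m1.py", line 13, in reg
    n,l,st,_=cv2.connectedComponentsWithStats(k); i=1+np.argmax(st[1:,4]); A=Q[l==i]
                                                      ~~~~~~~~~^^^^^^^^^^
    return _wrapfunc(a, 'argmax', axis=axis, out=out, **kwds)
    return bound(*args, **kwds)
ValueError: attempt to get argmax of an empty sequence
```

```bash
python3 -m inch '[{"fingers":0.03,"x":0.004,"y":-0.05,"z":0,"roll":-0.08},{"fingers":0.03,"x":0.008,"y":-0.11,"z":0,"roll":-0.16},{"fingers":0.03,"x":0.012,"y":-0.17,"z":0,"roll":-0.24},{"fingers":0.03,"x":0.016,"y":-0.23,"z":0,"roll":-0.32},{"fingers":0.03,"x":0.02,"y":-0.29,"z":0,"roll":-0.4},{"fingers":0.03,"x":0.024,"y":-0.35,"z":0,"roll":-0.48},{"fingers":0.03,"x":0.028,"y":-0.41,"z":0,"roll":-0.56},{"fingers":0.03,"x":0.032,"y":-0.47,"z":0,"roll":-0.611}]'
python3 -m inch '[{"fingers":0.03,"x":0.01,"y":-0.06,"z":0,"roll":0},{"fingers":0.03,"x":0.018,"y":-0.1,"z":0,"roll":0},{"fingers":0.03,"x":0.018,"y":-0.118,"z":0,"roll":0},{"fingers":0.03,"x":0.018,"y":-0.118,"z":0,"roll":0},{"fingers":0.03,"x":0.018,"y":-0.118,"z":0,"roll":0},{"fingers":0.03,"x":0.018,"y":-0.118,"z":0,"roll":0},{"fingers":0.03,"x":0.018,"y":-0.118,"z":0,"roll":0},{"fingers":0.03,"x":0.018,"y":-0.118,"z":0,"roll":0}]'
python3 - <<'E'
from h import *
f=wrist('w3'); s=f['s']; print(s['tcp_pos'],s['ee_rot'])
P=cloud(f)
ex=np.array([np.cos(np.radians(-35)),np.sin(np.radians(-35))]);ey=np.array([-ex[1],ex[0]]);o=np.array([669.96,-374.6])
Q=P.reshape(-1,3); c=np.c_[(Q[:,:2]-o)@ex,(Q[:,:2]-o)@ey,Q[:,2]]
b=c[(c[:,0]<-145)&(c[:,0]>-185)&(c[:,2]>108)&(c[:,2]<125)&(abs(c[:,1])<100)]
print(len(b),np.percentile(b,[1,50,99],axis=0).round(1))
for lo in range(-60,100,20):
    k=b[(b[:,1]>lo)&(b[:,1]<lo+20)&(b[:,2]>115)]
    if len(k)>5: print(lo,np.median(k[:,0]).round(1),k[:,2].max().round(1))
E
```

```text
clock: 7.25
tcp_pos: [514.7, -163.7, 178.1]
ee_rot: [-0.001, 0.887, 0.462, -0.001]
contact_force: [0.2, -0.2, 0.0]
finger_gap: 29.9
grip_force: 0.0
clock: 8.25
tcp_pos: [534.1, -279.5, 180.0]
ee_rot: [0.0, 0.886, 0.463, 0.0]
contact_force: [-1.2, -0.1, 0.6]
finger_gap: 30.2
grip_force: 0.0
[ 534.06157766 -279.5160788   180.01705143] [9.76957225e-05 8.86415775e-01 4.62889900e-01 6.99882575e-05]
2447 [[-167.3  -60.   111.9]
 [-161.3    9.4  116.1]
 [-146.1   64.2  118.4]]
-60 -160.5 118.8
-40 -162.2 118.4
-20 -161.7 118.6
0 -161.8 118.7
20 -161.9 118.9
40 -160.6 118.9
60 -162.1 118.6
```

View pics/w3.png

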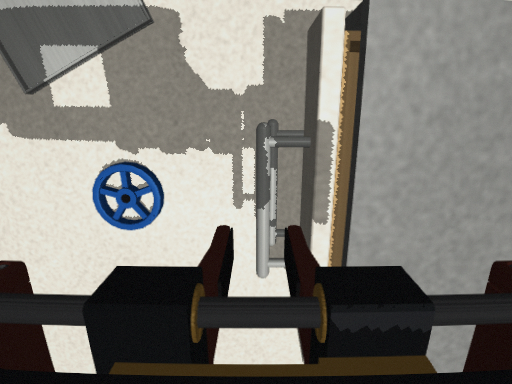

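The bar is at column 262 and the fingertip midpoint at about 260, so they line up. Descend, grip the bar and pull 150 mm.

```bash
python3 -m inch '[{"fingers":0.03,"x":0.0016,"y":-0.001,"z":-0.03,"roll":0},{"fingers":0.03,"x":0.0016,"y":-0.001,"z":-0.06,"roll":0},{"fingers":0.03,"x":0.0016,"y":-0.001,"z":-0.08,"roll":0},{"fingers":0.03,"x":0.0016,"y":-0.001,"z":-0.0865,"roll":0},{"fingers":0.03,"x":0.0016,"y":-0.001,"z":-0.0865,"roll":0},{"fingers":0.005,"x":0.0016,"y":-0.001,"z":-0.0865,"roll":0},{"fingers":0.005,"x":0.0016,"y":-0.001,"z":-0.0865,"roll":0},{"fingers":0.005,"x":0.0016,"y":-0.001,"z":-0.0865,"roll":0}]' 15
python3 -m inch '[{"fingers":0.005,"x":0,"y":0,"z":0,"roll":0},{"fingers":0.005,"x":-0.0082,"y":0.0057,"z":0,"roll":0},{"fingers":0.005,"x":-0.0287,"y":0.0201,"z":0,"roll":0},{"fingers":0.005,"x":-0.0533,"y":0.0373,"z":0,"roll":0},{"fingers":0.005,"x":-0.0778,"y":0.0545,"z":0,"roll":0},{"fingers":0.005,"x":-0.1024,"y":0.0717,"z":0,"roll":0},{"fingers":0.005,"x":-0.1188,"y":0.0832,"z":0,"roll":0},{"fingers":0.005,"x":-0.1229,"y":0.086,"z":0,"roll":0}]'
```

```text
clock: 9.3
tcp_pos: [536.1, -281.3, 94.2]
ee_rot: [0.001, 0.887, 0.463, 0.0]
contact_force: [-0.3, -0.6, 3.9]
finger_gap: 10.5
grip_force: 15.0
clock: 10.3
tcp_pos: [411.8, -194.3, 94.0]
ee_rot: [0.0, 0.887, 0.463, 0.0]
contact_force: [1.6, -0.7, 4.0]
finger_gap: 10.6
grip_force: 15.0
```

```bash
python3 -m inch '[{"fingers":0.03,"x":0,"y":0,"z":0,"roll":0},{"fingers":0.03,"x":0,"y":0,"z":0,"roll":0},{"fingers":0.03,"x":0,"y":0,"z":0.04,"roll":0},{"fingers":0.05,"x":0,"y":0,"z":0.09,"roll":0},{"fingers":0.088,"x":0,"y":0,"z":0.14,"roll":0.15},{"fingers":0.0875,"x":0.03,"y":-0.021,"z":0.16,"roll":0.33},{"fingers":0.0875,"x":0.06,"y":-0.042,"z":0.16,"roll":0.51},{"fingers":0.0875,"x":0.06,"y":-0.042,"z":0.16,"roll":0.69}]'; python3 -m inch '[{"fingers":0.03,"x":0,"y":0,"z":0,"roll":0},{"fingers":0.03,"x":0,"y":0,"z":0,"roll":0},{"fingers":0.03,"x":0,"y":0,"z":0.04,"roll":0},{"fingers":0.05,"x":0,"y":0,"z":0.09,"roll":0},{"fingers":0.0875,"x":0,"y":0,"z":0.14,"roll":0.15},{"fingers":0.0875,"x":0.03,"y":-0.021,"z":0.16,"roll":0.33},{"fingers":0.0875,"x":0.06,"y":-0.042,"z":0.16,"roll":0.51},{"fingers":0.0875,"x":0.06,"y":-0.042,"z":0.16,"roll":0.69}]'
python3 - <<'E'
from h import *
save('top','t2'); f=wrist('w4'); print(f['s']['tcp_pos'],f['s']['ee_rot'])
a=cv2.imread('pics/t2.png')[100:260,240:450]
cv2.imwrite('pics/c4.png',np.hstack([cv2.resize(a,(504,384)),])) 
E
```

```text
clock: 11.3
tcp_pos: [474.5, -238.3, 253.4]
ee_rot: [0.001, 0.676, 0.737, 0.0]
contact_force: [0.3, 0.7, -0.9]
finger_gap: 76.5
grip_force: 0.0
clock: 12.3
tcp_pos: [533.8, -279.8, 412.8]
ee_rot: [-0.0, 0.388, 0.922, -0.0]
contact_force: [-0.7, 0.6, -0.0]
finger_gap: 85.9
grip_force: 0.0
[ 532.95215237 -279.29176698  412.67289139] [-4.68732755e-04  3.84581049e-01  9.23091109e-01  2.66395609e-05]
```

View pics/w4.png

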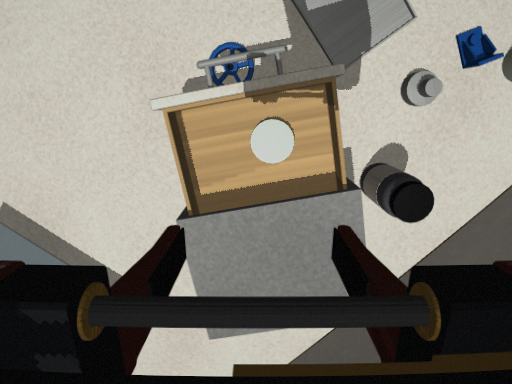

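The open drawer shows the glass disc at pixel (272,141). (My repeated call ran as well; it only lifted the tool higher.) Next I locate the disc.

```bash
cat > g.py <<'E'
import sys
from h import *
ex=np.array([np.cos(np.radians(-35)),np.sin(np.radians(-35))]);ey=np.array([-ex[1],ex[0]]);o=np.array([669.96,-374.6])
def glass(f,z,near=None):
    hsv=cv2.cvtColor(f['frame'],cv2.COLOR_BGR2HSV); m=cv2.inRange(hsv,(20,5,60),(95,70,255)) 
    P=cloud(f); m=((abs(P[...,2]-z)<8)&(hsv[...,1]<80)).astype(np.uint8)*255
    m=cv2.morphologyEx(m,cv2.MORPH_OPEN,np.ones((3,3)))
    cs,_=cv2.findContours(m,cv2.RETR_EXTERNAL,cv2.CHAIN_APPROX_NONE)
    for c in cs:
        if cv2.contourArea(c)<80: continue
        pts=onplane(f,c.reshape(-1,2),z)[:,:2].astype(np.float32); (q,r)=cv2.minEnclosingCircle(pts)
        if 25<r<45:
            e=cv2.fitEllipse(pts)
            print('px',np.round(c.reshape(-1,2).mean(0)),'mec',np.round(q,1),round(r,1),'ell',np.round(e[0],1),np.round(e[1],1),'cab',((np.array(q)-o)@ex).round(1),((np.array(q)-o)@ey).round(1))
if __name__=='__main__':
    for p in sys.argv[2:]: print(p); glass(load(p),float(sys.argv[1]))
E
python3 g.py 97 w4 t2
```

```text
w4
px [385. 184.] mec [ 722.2 -162.8] 32.2 ell [ 773.3 -152. ] [ 94.1 137.1] cab -78.7 203.5
px [272. 141.] mec [ 531.6 -247. ] 35.0 ell [ 531.5 -247. ] [67.8 68.7] cab -186.5 25.2
t2
px [343. 182.] mec [ 528.1 -246.3] 36.0 ell [ 529.1 -246.1] [66.8 69.5] cab -189.8 23.7
```

```bash
python3 -m inch '[{"fingers":0.0875,"x":-0.0025,"y":0.033,"z":-0.05,"roll":0.1},{"fingers":0.0875,"x":-0.0025,"y":0.033,"z":-0.1,"roll":0.178},{"fingers":0.0875,"x":-0.0025,"y":0.033,"z":-0.15,"roll":0.178},{"fingers":0.0875,"x":-0.0025,"y":0.033,"z":-0.19,"roll":0.178},{"fingers":0.0875,"x":-0.0025,"y":0.033,"z":-0.21,"roll":0.178},{"fingers":0.0875,"x":-0.0025,"y":0.033,"z":-0.21,"roll":0.178},{"fingers":0.0875,"x":-0.0025,"y":0.033,"z":-0.21,"roll":0.178},{"fingers":0.0875,"x":-0.0025,"y":0.033,"z":-0.21,"roll":0.178}]' 15
python3 -c "
from h import *; f=wrist('w5'); print(f['s']['tcp_pos'],f['s']['ee_rot'])"; python3 g.py 97 w5
```

```text
clock: 13.4
tcp_pos: [530.8, -246.3, 204.8]
ee_rot: [0.001, 0.306, 0.952, -0.0]
contact_force: [0.0, 0.0, 0.1]
finger_gap: 87.4
grip_force: 0.0
[ 530.80073657 -246.30170388  204.76922246] [ 1.18491479e-03  3.06474905e-01  9.51877986e-01 -1.70518828e-04]
w5
px [258. 190.] mec [ 530.8 -247. ] 35.2 ell [ 531. -247.] [68.1 69.4] cab -187.2 24.8
```

```bash
python3 -m inch '[{"fingers":0.0875,"x":0,"y":-0.0005,"z":-0.04,"roll":0},{"fingers":0.0875,"x":0,"y":-0.0005,"z":-0.08,"roll":0},{"fingers":0.0875,"x":0,"y":-0.0005,"z":-0.108,"roll":0},{"fingers":0.0875,"x":0,"y":-0.0005,"z":-0.117,"roll":0},{"fingers":0.0875,"x":0,"y":-0.0005,"z":-0.117,"roll":0},{"fingers":0.06,"x":0,"y":-0.0005,"z":-0.117,"roll":0},{"fingers":0.06,"x":0,"y":-0.0005,"z":-0.117,"roll":0},{"fingers":0.06,"x":0,"y":-0.0005,"z":-0.117,"roll":0}]' 25
python3 -m inch '[{"fingers":0.06,"x":0,"y":0,"z":0,"roll":0},{"fingers":0.06,"x":0,"y":0,"z":0.01,"roll":0},{"fingers":0.06,"x":0,"y":0,"z":0.03,"roll":0},{"fingers":0.06,"x":0,"y":0,"z":0.06,"roll":0},{"fingers":0.06,"x":0,"y":0,"z":0.09,"roll":0},{"fingers":0.06,"x":0,"y":0,"z":0.11,"roll":0},{"fingers":0.06,"x":0,"y":0,"z":0.12,"roll":0},{"fingers":0.06,"x":0,"y":0,"z":0.12,"roll":0}]'
```

```text
clock: 14.45
tcp_pos: [530.6, -246.7, 87.2]
ee_rot: [0.001, 0.306, 0.952, -0.0]
contact_force: [-0.5, 0.0, 5.6]
finger_gap: 69.5
grip_force: 25.0
clock: 15.45
tcp_pos: [530.3, -246.6, 206.8]
ee_rot: [0.0, 0.306, 0.952, -0.0]
contact_force: [-0.7, -0.1, -1.5]
finger_gap: 69.4
grip_force: 25.0
```

```bash
python3 -m inch '[{"fingers":0.06,"x":-0.002,"y":0.02,"z":0,"roll":-0.05},{"fingers":0.06,"x":-0.005,"y":0.06,"z":0,"roll":-0.15},{"fingers":0.06,"x":-0.009,"y":0.11,"z":0,"roll":-0.26},{"fingers":0.06,"x":-0.013,"y":0.16,"z":0,"roll":-0.37},{"fingers":0.06,"x":-0.017,"y":0.21,"z":0,"roll":-0.48},{"fingers":0.06,"x":-0.021,"y":0.26,"z":0,"roll":-0.59},{"fingers":0.06,"x":-0.025,"y":0.31,"z":0,"roll":-0.7},{"fingers":0.06,"x":-0.029,"y":0.36,"z":0,"roll":-0.81}]'
python3 -m inch '[{"fingers":0.06,"x":-0.004,"y":0.05,"z":0,"roll":-0.1},{"fingers":0.06,"x":-0.008,"y":0.1,"z":0,"roll":-0.145},{"fingers":0.06,"x":-0.012,"y":0.15,"z":0,"roll":-0.145},{"fingers":0.06,"x":-0.016,"y":0.185,"z":-0.02,"roll":-0.145},{"fingers":0.06,"x":-0.017,"y":0.1945,"z":-0.05,"roll":-0.145},{"fingers":0.06,"x":-0.017,"y":0.1945,"z":-0.07,"roll":-0.145},{"fingers":0.06,"x":-0.017,"y":0.1945,"z":-0.07,"roll":-0.145},{"fingers":0.06,"x":-0.017,"y":0.1945,"z":-0.07,"roll":-0.145}]'
python3 -c "
from h import *; f=wrist('w6'); print(f['s']['tcp_pos'],f['s']['ee_rot'])"; python3 g.py 147 w6
```

```text
clock: 16.45
tcp_pos: [500.2, 114.9, 205.3]
ee_rot: [-0.001, 0.658, 0.753, -0.001]
contact_force: [0.5, -0.0, -1.4]
finger_gap: 69.2
grip_force: 25.0
clock: 17.45
tcp_pos: [484.3, 307.9, 136.4]
ee_rot: [-0.0, 0.709, 0.705, -0.0]
contact_force: [0.1, -0.1, -0.6]
finger_gap: 69.5
grip_force: 25.0
[484.27862426 307.89661    136.41308462] [-1.95174880e-05  7.09324531e-01  7.04882047e-01 -9.94467924e-05]
w6
px [256. 245.] mec [484.7 309.3] 36.1 ell [484.8 309.5] [66.4 69.6] cab -544.0 453.9
```

```bash
python3 -m inch '[{"fingers":0.06,"x":0,"y":-0.001,"z":-0.02,"roll":0},{"fingers":0.06,"x":0,"y":-0.001,"z":-0.038,"roll":0},{"fingers":0.06,"x":0,"y":-0.001,"z":-0.048,"roll":0},{"fingers":0.06,"x":0,"y":-0.001,"z":-0.052,"roll":0},{"fingers":0.06,"x":0,"y":-0.001,"z":-0.054,"roll":0},{"fingers":0.06,"x":0,"y":-0.001,"z":-0.055,"roll":0},{"fingers":0.06,"x":0,"y":-0.001,"z":-0.056,"roll":0},{"fingers":0.06,"x":0,"y":-0.001,"z":-0.056,"roll":0}]'
```

```text
clock: 18.5
tcp_pos: [484.2, 307.1, 80.5]
ee_rot: [0.0, 0.709, 0.705, 0.0]
contact_force: [0.3, 0.3, -1.5]
finger_gap: 69.4
grip_force: 25.0
```

```bash
python3 -m inch '[{"fingers":0.06,"x":0,"y":0,"z":-0.0005,"roll":0},{"fingers":0.06,"x":0,"y":0,"z":-0.0007,"roll":0},{"fingers":0.06,"x":0,"y":0,"z":-0.001,"roll":0},{"fingers":0.06,"x":0,"y":0,"z":-0.001,"roll":0},{"fingers":0.06,"x":0,"y":0,"z":-0.001,"roll":0},{"fingers":0.06,"x":0,"y":0,"z":-0.001,"roll":0},{"fingers":0.06,"x":0,"y":0,"z":-0.001,"roll":0},{"fingers":0.06,"x":0,"y":0,"z":-0.001,"roll":0}]'
```

```text
clock: 19.5
tcp_pos: [484.3, 307.1, 80.2]
ee_rot: [0.0, 0.709, 0.705, 0.0]
contact_force: [-1.7, -0.2, 8.1]
finger_gap: 69.2
grip_force: 25.0
```

In contact with the wheel at about 8 N. Release and rise.

```bash
python3 -m inch '[{"fingers":0.06,"x":0,"y":0,"z":0.0004,"roll":0},{"fingers":0.085,"x":0,"y":0,"z":0.0004,"roll":0},{"fingers":0.085,"x":0,"y":0,"z":0.0004,"roll":0},{"fingers":0.085,"x":0,"y":0,"z":0.0004,"roll":0},{"fingers":0.085,"x":0,"y":0,"z":0.005,"roll":0},{"fingers":0.085,"x":0,"y":0,"z":0.03,"roll":0},{"fingers":0.085,"x":0,"y":0,"z":0.08,"roll":0},{"fingers":0.085,"x":0,"y":0,"z":0.12,"roll":0}]'
python3 -c "
from h import *; f=wrist('w7'); print(f['s']['tcp_pos'],f['s']['ee_rot']); save('top','t7')"; python3 g.py 90 w7 t7; python3 - <<'E'
import cv2,numpy as np
a=cv2.imread('pics/w7.png');cv2.imwrite('pics/c7.png',np.hstack([a[100:290,130:380],cv2.resize(cv2.imread('pics/t7.png')[150:245,70:195],(250,190))]))
E
```

```text
clock: 20.5
tcp_pos: [484.3, 307.1, 201.2]
ee_rot: [0.0, 0.709, 0.705, 0.0]
contact_force: [-0.0, 0.2, -0.4]
finger_gap: 85.1
grip_force: 0.0
[484.33696573 307.09612186 201.20958744] [9.81334168e-05 7.09243515e-01 7.04963451e-01 4.00539645e-04]
w7
px [258. 191.] mec [484.9 306.7] 35.2 ell [485.1 306.6] [68.2 69.3] cab -542.4 451.9
t7
px [110. 207.] mec [481.7 304.8] 36.7 ell [482.2 304.8] [68.8 71.9] cab -543.9 448.5
```

View pics/c7.png

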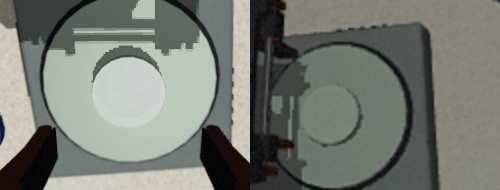

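The left crop is the wrist view: the glass lies flat and centred over the wheel at crop (128,92), inside the plate outline. The top view agrees. On to the weight.

```bash
python3 -m inch '[{"fingers":0.06,"x":0.025,"y":-0.044,"z":0,"roll":0},{"fingers":0.06,"x":0.05,"y":-0.088,"z":0,"roll":0},{"fingers":0.06,"x":0.08,"y":-0.14,"z":0,"roll":0},{"fingers":0.06,"x":0.11,"y":-0.194,"z":-0.01,"roll":0},{"fingers":0.06,"x":0.14,"y":-0.247,"z":-0.03,"roll":0},{"fingers":0.06,"x":0.165,"y":-0.29,"z":-0.045,"roll":0},{"fingers":0.06,"x":0.172,"y":-0.303,"z":-0.05,"roll":0},{"fingers":0.06,"x":0.172,"y":-0.303,"z":-0.05,"roll":0}]'
python3 -m inch '[{"fingers":0.06,"x":0,"y":0,"z":0,"roll":0},{"fingers":0.06,"x":0,"y":0,"z":0,"roll":0},{"fingers":0.06,"x":0,"y":0,"z":0,"roll":0},{"fingers":0.06,"x":0,"y":0,"z":0,"roll":0},{"fingers":0.06,"x":0,"y":0,"z":0,"roll":0},{"fingers":0.06,"x":0,"y":0,"z":0,"roll":0},{"fingers":0.06,"x":0,"y":0,"z":0,"roll":0},{"fingers":0.06,"x":0,"y":0,"z":0,"roll":0}]'
python3 - <<'E'
from h import *
f=wrist('w8'); print(f['s']['tcp_pos']); P=cloud(f)
for n,zl,zh,z in(('knob',50,70,60),('body',20,32,26)):
    m=((P[...,2]>zl)&(P[...,2]<zh)&(abs(P[...,0]-656)<60)&(abs(P[...,1]-4)<60)).astype(np.uint8)
    cs,_=cv2.findContours(m,cv2.RETR_EXTERNAL,cv2.CHAIN_APPROX_NONE); c=max(cs,key=cv2.contourArea)
    pts=onplane(f,c.reshape(-1,2),z)[:,:2].astype(np.float32); print(n,c.reshape(-1,2).mean(0).round(),cv2.minEnclosingCircle(pts),cv2.fitEllipse(pts))
E
```

```text
clock: 21.6
tcp_pos: [655.5, 3.6, 148.2]
ee_rot: [-0.001, 0.71, 0.704, -0.001]
contact_force: [-0.2, 0.6, 0.4]
finger_gap: 60.2
grip_force: 0.0
clock: 22.6
tcp_pos: [656.1, 3.9, 149.3]
ee_rot: [-0.0, 0.709, 0.705, -0.0]
contact_force: [0.2, 0.4, 0.4]
finger_gap: 60.2
grip_force: 0.0
[656.14173167   3.91395198 149.29338039]
knob [262. 198.] ((659.716552734375, 3.908952474594116), 15.737835884094238) ((659.7173461914062, 3.854121446609497), (28.832889556884766, 31.018844604492188), 2.6741981506347656)
body [261. 188.] ((659.9677124023438, 3.210611343383789), 30.048837661743164) ((659.8516235351562, 3.249979019165039), (58.21752166748047, 59.157936096191406), 1.4961072206497192)
```

```bash
python3 -m inch '[{"fingers":0.06,"x":0.003,"y":0,"z":-0.04,"roll":0},{"fingers":0.06,"x":0.003,"y":0,"z":-0.08,"roll":0},{"fingers":0.06,"x":0.003,"y":0,"z":-0.108,"roll":0},{"fingers":0.06,"x":0.003,"y":0,"z":-0.118,"roll":0},{"fingers":0.06,"x":0.003,"y":0,"z":-0.118,"roll":0},{"fingers":0.02,"x":0.003,"y":0,"z":-0.118,"roll":0},{"fingers":0.02,"x":0.003,"y":0,"z":-0.118,"roll":0},{"fingers":0.02,"x":0.003,"y":0,"z":-0.118,"roll":0}]' 45
python3 -m inch '[{"fingers":0.02,"x":0,"y":0,"z":0,"roll":0},{"fingers":0.02,"x":0,"y":0,"z":0.01,"roll":0},{"fingers":0.02,"x":0,"y":0,"z":0.03,"roll":0},{"fingers":0.02,"x":0,"y":0,"z":0.06,"roll":0},{"fingers":0.02,"x":0,"y":0,"z":0.09,"roll":0},{"fingers":0.02,"x":0,"y":0,"z":0.12,"roll":0},{"fingers":0.02,"x":0,"y":0,"z":0.14,"roll":0},{"fingers":0.02,"x":0,"y":0,"z":0.15,"roll":0}]'
```

```text
clock: 23.65
tcp_pos: [659.6, 4.0, 32.2]
ee_rot: [0.0, 0.709, 0.705, 0.0]
contact_force: [-0.3, -0.2, 0.2]
finger_gap: 33.0
grip_force: 0.0
clock: 24.65
tcp_pos: [659.4, 4.0, 182.9]
ee_rot: [0.001, 0.709, 0.705, 0.001]
contact_force: [0.4, 0.1, -7.8]
finger_gap: 29.5
grip_force: 45.0
```

```bash
python3 -m inch '[{"fingers":0.02,"x":-0.01,"y":0.018,"z":0,"roll":0},{"fingers":0.02,"x":-0.035,"y":0.06,"z":0,"roll":0},{"fingers":0.02,"x":-0.062,"y":0.107,"z":0,"roll":0},{"fingers":0.02,"x":-0.09,"y":0.156,"z":0,"roll":0},{"fingers":0.02,"x":-0.12,"y":0.208,"z":0,"roll":0},{"fingers":0.02,"x":-0.15,"y":0.26,"z":0,"roll":0},{"fingers":0.02,"x":-0.168,"y":0.291,"z":0,"roll":0},{"fingers":0.02,"x":-0.175,"y":0.303,"z":0,"roll":0}]'
python3 -m inch '[{"fingers":0.02,"x":0,"y":0,"z":-0.005,"roll":0},{"fingers":0.02,"x":0,"y":0,"z":-0.02,"roll":0},{"fingers":0.02,"x":0,"y":0,"z":-0.037,"roll":0},{"fingers":0.02,"x":0,"y":0,"z":-0.048,"roll":0},{"fingers":0.02,"x":0,"y":0,"z":-0.054,"roll":0},{"fingers":0.02,"x":0,"y":0,"z":-0.057,"roll":0},{"fingers":0.02,"x":0,"y":0,"z":-0.058,"roll":0},{"fingers":0.02,"x":0,"y":0,"z":-0.058,"roll":0}]'
python3 - <<'E'
from h import *
f=wrist('w9'); print(f['s']['tcp_pos']); P=cloud(f); T=f['s']['tcp_pos']
m=((P[...,2]>140)&(P[...,2]<162)&(np.hypot(P[...,0]-T[0],P[...,1]-T[1])<25)).astype(np.uint8)
cs,_=cv2.findContours(m,cv2.RETR_EXTERNAL,cv2.CHAIN_APPROX_NONE); c=max(cs,key=cv2.contourArea)
pts=onplane(f,c.reshape(-1,2),151.5)[:,:2].astype(np.float32); print(cv2.minEnclosingCircle(pts))
E
```

```text
clock: 25.65
tcp_pos: [481.4, 308.7, 180.2]
ee_rot: [-0.0, 0.708, 0.706, -0.001]
contact_force: [0.9, 0.3, -6.8]
finger_gap: 29.3
grip_force: 45.0
clock: 26.65
tcp_pos: [484.3, 307.2, 123.7]
ee_rot: [0.0, 0.709, 0.705, 0.0]
contact_force: [0.7, -0.3, -6.6]
finger_gap: 29.5
grip_force: 45.0
[484.34973296 307.17266709 123.67638332]
((484.28509521484375, 309.4649353027344), 24.785329818725586)
```

```bash
python3 -m inch '[{"fingers":0.02,"x":0,"y":0,"z":-0.0005,"roll":0},{"fingers":0.02,"x":0,"y":0,"z":-0.001,"roll":0},{"fingers":0.02,"x":0,"y":0,"z":-0.001,"roll":0},{"fingers":0.02,"x":0,"y":0,"z":-0.0015,"roll":0},{"fingers":0.02,"x":0,"y":0,"z":-0.0015,"roll":0},{"fingers":0.02,"x":0,"y":0,"z":-0.0015,"roll":0},{"fingers":0.02,"x":0,"y":0,"z":-0.0015,"roll":0},{"fingers":0.02,"x":0,"y":0,"z":-0.0015,"roll":0}]'
```

```text
clock: 27.7
tcp_pos: [484.2, 307.0, 122.0]
ee_rot: [0.0, 0.709, 0.705, 0.0]
contact_force: [-1.4, -0.0, -2.4]
finger_gap: 29.2
grip_force: 45.0
```

Partly supported already (−2.4 N, against −6.6 N hanging free). I go 0.4 mm lower, release and rise.

```bash
python3 -m inch '[{"fingers":0.02,"x":0,"y":0,"z":-0.0004,"roll":0},{"fingers":0.02,"x":0,"y":0,"z":-0.0004,"roll":0},{"fingers":0.06,"x":0,"y":0,"z":-0.0004,"roll":0},{"fingers":0.06,"x":0,"y":0,"z":-0.0004,"roll":0},{"fingers":0.06,"x":0,"y":0,"z":-0.0004,"roll":0},{"fingers":0.06,"x":0,"y":0,"z":-0.0004,"roll":0},{"fingers":0.06,"x":0,"y":0,"z":0.03,"roll":0},{"fingers":0.06,"x":0,"y":0,"z":0.08,"roll":0}]'
python3 - <<'E'
from h import *
f=wrist('w10'); print(f['s']['tcp_pos']); P=cloud(f)
for n,zl,zh,z,R in(('knob',140,160,150,60),('body',108,124,116,60),('glass',82,96,90,70)):
    m=((P[...,2]>zl)&(P[...,2]<zh)&(np.hypot(P[...,0]-484,P[...,1]-307)<R)).astype(np.uint8)
    cs,_=cv2.findContours(m,cv2.RETR_EXTERNAL,cv2.CHAIN_APPROX_NONE); c=max(cs,key=cv2.contourArea)
    pts=onplane(f,c.reshape(-1,2),z)[:,:2].astype(np.float32); print(n,cv2.minEnclosingCircle(pts),np.nanmedian(P[...,2][m>0]))
E
```

```text
clock: 28.7
tcp_pos: [483.1, 306.3, 201.1]
ee_rot: [-0.0, 0.709, 0.705, -0.002]
contact_force: [0.2, 0.6, -0.7]
finger_gap: 59.8
grip_force: 0.0
[483.07769518 306.33988807 201.05439153]
knob ((484.73870849609375, 307.328369140625), 15.92088794708252) 149.63016512860668
body ((484.83148193359375, 306.6849365234375), 30.240753173828125) 116.32207436915472
glass ((485.07666015625, 307.255126953125), 34.71226501464844) 89.73510853103056
```

The stack is centred within 1 mm (knob, body and glass at x 484.7–485.1, y 306.7–307.3). Now back to the handle to shut the drawer.

```bash
python3 -m inch '[{"fingers":0.04,"x":0,"y":0,"z":0.03,"roll":0},{"fingers":0.03,"x":-0.008,"y":-0.055,"z":0.03,"roll":-0.1},{"fingers":0.03,"x":-0.016,"y":-0.11,"z":0.02,"roll":-0.2},{"fingers":0.03,"x":-0.024,"y":-0.17,"z":0.01,"roll":-0.3},{"fingers":0.03,"x":-0.033,"y":-0.23,"z":0,"roll":-0.4},{"fingers":0.03,"x":-0.042,"y":-0.29,"z":0,"roll":-0.5},{"fingers":0.03,"x":-0.051,"y":-0.35,"z":0,"roll":-0.606},{"fingers":0.03,"x":-0.06,"y":-0.41,"z":0,"roll":-0.606}]' 15
python3 -m inch '[{"fingers":0.03,"x":-0.007,"y":-0.05,"z":0,"roll":0},{"fingers":0.03,"x":-0.0125,"y":-0.0913,"z":0,"roll":0},{"fingers":0.03,"x":-0.0125,"y":-0.0913,"z":-0.02,"roll":0},{"fingers":0.03,"x":-0.0125,"y":-0.0913,"z":-0.02,"roll":0},{"fingers":0.03,"x":-0.0125,"y":-0.0913,"z":-0.02,"roll":0},{"fingers":0.03,"x":-0.0125,"y":-0.0913,"z":-0.02,"roll":0},{"fingers":0.03,"x":-0.0125,"y":-0.0913,"z":-0.02,"roll":0},{"fingers":0.03,"x":-0.0125,"y":-0.0913,"z":-0.02,"roll":0}]'
python3 - <<'E'
from h import *
from g import ex,ey,o
f=wrist('w11'); s=f['s']; print(s['tcp_pos'],s['ee_rot']); P=cloud(f); Q=P.reshape(-1,3)
print('tcp cab',(s['tcp_pos'][:2]-o)@ex)
c=np.c_[(Q[:,:2]-o)@ex,(Q[:,:2]-o)@ey,Q[:,2]]
b=c[(c[:,0]<-295)&(c[:,0]>-335)&(c[:,2]>115)&(c[:,2]<122)&(abs(c[:,1])<70)]
print(len(b),np.percentile(b,[1,50,99],axis=0).round(1))
E
```

```text
clock: 29.75
tcp_pos: [423.9, -104.9, 202.0]
ee_rot: [0.0, 0.887, 0.461, 0.0]
contact_force: [1.3, -0.0, -0.5]
finger_gap: 29.7
grip_force: 0.0
clock: 30.75
tcp_pos: [411.8, -194.1, 182.1]
ee_rot: [0.0, 0.887, 0.462, 0.0]
contact_force: [-0.2, 0.3, -0.9]
finger_gap: 29.8
grip_force: 0.0
[ 411.84713946 -194.13330608  182.07884114] [2.07671552e-04 8.87136622e-01 4.61506829e-01 1.34026690e-04]
tcp cab -314.9451205425178
1827 [[-318.6  -59.9  115. ]
 [-313.8    9.4  116.5]
 [-296.1   63.3  118.4]]
```

```bash
python3 -m inch '[{"fingers":0.03,"x":0,"y":0,"z":-0.03,"roll":0},{"fingers":0.03,"x":0,"y":0,"z":-0.06,"roll":0},{"fingers":0.03,"x":0,"y":0,"z":-0.08,"roll":0},{"fingers":0.03,"x":0,"y":0,"z":-0.088,"roll":0},{"fingers":0.03,"x":0,"y":0,"z":-0.088,"roll":0},{"fingers":0.005,"x":0,"y":0,"z":-0.088,"roll":0},{"fingers":0.005,"x":0,"y":0,"z":-0.088,"roll":0},{"fingers":0.005,"x":0,"y":0,"z":-0.088,"roll":0}]' 15
python3 -m inch '[{"fingers":0.005,"x":0,"y":0,"z":0,"roll":0},{"fingers":0.005,"x":0.0082,"y":-0.0057,"z":0,"roll":0},{"fingers":0.005,"x":0.0287,"y":-0.0201,"z":0,"roll":0},{"fingers":0.005,"x":0.0533,"y":-0.0373,"z":0,"roll":0},{"fingers":0.005,"x":0.0778,"y":-0.0545,"z":0,"roll":0},{"fingers":0.005,"x":0.1024,"y":-0.0717,"z":0,"roll":0},{"fingers":0.005,"x":0.1188,"y":-0.0832,"z":0,"roll":0},{"fingers":0.005,"x":0.1229,"y":-0.086,"z":0,"roll":0}]'
python3 -m inch '[{"fingers":0.005,"x":0.0008,"y":-0.0006,"z":0,"roll":0},{"fingers":0.005,"x":0.0016,"y":-0.0011,"z":0,"roll":0},{"fingers":0.005,"x":0.0016,"y":-0.0011,"z":0,"roll":0},{"fingers":0.005,"x":0.0016,"y":-0.0011,"z":0,"roll":0},{"fingers":0.005,"x":0.0016,"y":-0.0011,"z":0,"roll":0},{"fingers":0.005,"x":0.0016,"y":-0.0011,"z":0,"roll":0},{"fingers":0.005,"x":0.0016,"y":-0.0011,"z":0,"roll":0},{"fingers":0.005,"x":0.0016,"y":-0.0011,"z":0,"roll":0}]'
```

```text
clock: 31.8
tcp_pos: [412.1, -194.5, 94.5]
ee_rot: [0.001, 0.887, 0.461, 0.0]
contact_force: [-0.4, -0.4, 4.2]
finger_gap: 10.7
grip_force: 15.0
clock: 32.8
tcp_pos: [535.6, -281.1, 94.3]
ee_rot: [0.001, 0.887, 0.461, 0.0]
contact_force: [-1.9, 0.6, 8.0]
finger_gap: 10.7
grip_force: 15.0
clock: 33.8
tcp_pos: [536.0, -281.4, 94.3]
ee_rot: [0.0, 0.887, 0.461, 0.0]
contact_force: [0.5, 0.3, 4.6]
finger_gap: 10.0
grip_force: 15.0
```

```bash
python3 -m inch '[{"fingers":0.005,"x":0.0008,"y":-0.0006,"z":0,"roll":0},{"fingers":0.005,"x":0.0016,"y":-0.0011,"z":0,"roll":0},{"fingers":0.005,"x":0.0024,"y":-0.0017,"z":0,"roll":0},{"fingers":0.005,"x":0.0032,"y":-0.0022,"z":0,"roll":0},{"fingers":0.005,"x":0.0032,"y":-0.0022,"z":0,"roll":0},{"fingers":0.005,"x":0.0032,"y":-0.0022,"z":0,"roll":0},{"fingers":0.005,"x":0.0032,"y":-0.0022,"z":0,"roll":0},{"fingers":0.005,"x":0.0032,"y":-0.0022,"z":0,"roll":0}]'
python3 -m inch '[{"fingers":0.005,"x":0.0008,"y":-0.0006,"z":0,"roll":0},{"fingers":0.005,"x":0.0016,"y":-0.0011,"z":0,"roll":0},{"fingers":0.005,"x":0.0016,"y":-0.0011,"z":0,"roll":0},{"fingers":0.005,"x":0.0016,"y":-0.0011,"z":0,"roll":0},{"fingers":0.005,"x":0.0016,"y":-0.0011,"z":0,"roll":0},{"fingers":0.005,"x":0.0016,"y":-0.0011,"z":0,"roll":0},{"fingers":0.005,"x":0.0016,"y":-0.0011,"z":0,"roll":0},{"fingers":0.005,"x":0.0016,"y":-0.0011,"z":0,"roll":0}]'
```

```text
clock: 34.8
tcp_pos: [539.2, -283.6, 94.3]
ee_rot: [0.0, 0.887, 0.461, 0.0]
contact_force: [-1.7, -0.6, 5.5]
finger_gap: 10.4
grip_force: 15.0
clock: 35.8
tcp_pos: [540.8, -284.7, 94.4]
ee_rot: [0.0, 0.887, 0.461, 0.0]
contact_force: [-0.3, -0.2, 6.1]
finger_gap: 10.2
grip_force: 15.0
```

Not at the stop yet, so I keep going in small steps.

```bash
python3 -m inch '[{"fingers":0.005,"x":0.0008,"y":-0.0006,"z":0,"roll":0},{"fingers":0.005,"x":0.0016,"y":-0.0011,"z":0,"roll":0},{"fingers":0.005,"x":0.0016,"y":-0.0011,"z":0,"roll":0},{"fingers":0.005,"x":0.0016,"y":-0.0011,"z":0,"roll":0},{"fingers":0.005,"x":0.0016,"y":-0.0011,"z":0,"roll":0},{"fingers":0.005,"x":0.0016,"y":-0.0011,"z":0,"roll":0},{"fingers":0.005,"x":0.0016,"y":-0.0011,"z":0,"roll":0},{"fingers":0.005,"x":0.0016,"y":-0.0011,"z":0,"roll":0}]'
python3 -m inch '[{"fingers":0.005,"x":0.0008,"y":-0.0006,"z":0,"roll":0},{"fingers":0.005,"x":0.0016,"y":-0.0011,"z":0,"roll":0},{"fingers":0.005,"x":0.0016,"y":-0.0011,"z":0,"roll":0},{"fingers":0.005,"x":0.0016,"y":-0.0011,"z":0,"roll":0},{"fingers":0.005,"x":0.0016,"y":-0.0011,"z":0,"roll":0},{"fingers":0.005,"x":0.0016,"y":-0.0011,"z":0,"roll":0},{"fingers":0.005,"x":0.0016,"y":-0.0011,"z":0,"roll":0},{"fingers":0.005,"x":0.0016,"y":-0.0011,"z":0,"roll":0}]'
```

```text
clock: 36.8
tcp_pos: [542.3, -285.8, 94.3]
ee_rot: [0.0, 0.887, 0.461, 0.0]
contact_force: [-0.4, 0.5, 6.0]
finger_gap: 10.3
grip_force: 15.0
clock: 37.8
tcp_pos: [543.9, -286.9, 94.4]
ee_rot: [0.0, 0.887, 0.461, 0.0]
contact_force: [-1.2, -0.0, 4.0]
finger_gap: 10.6
grip_force: 15.0
```

```bash
python3 -m inch '[{"fingers":0.005,"x":0.0008,"y":-0.0006,"z":0,"roll":0},{"fingers":0.005,"x":0.0016,"y":-0.0011,"z":0,"roll":0},{"fingers":0.005,"x":0.0016,"y":-0.0011,"z":0,"roll":0},{"fingers":0.005,"x":0.0016,"y":-0.0011,"z":0,"roll":0},{"fingers":0.005,"x":0.0016,"y":-0.0011,"z":0,"roll":0},{"fingers":0.005,"x":0.0016,"y":-0.0011,"z":0,"roll":0},{"fingers":0.005,"x":0.0016,"y":-0.0011,"z":0,"roll":0},{"fingers":0.005,"x":0.0016,"y":-0.0011,"z":0,"roll":0}]'
python3 -m inch '[{"fingers":0.005,"x":0.0008,"y":-0.0006,"z":0,"roll":0},{"fingers":0.005,"x":0.0016,"y":-0.0011,"z":0,"roll":0},{"fingers":0.005,"x":0.0016,"y":-0.0011,"z":0,"roll":0},{"fingers":0.005,"x":0.0016,"y":-0.0011,"z":0,"roll":0},{"fingers":0.005,"x":0.0016,"y":-0.0011,"z":0,"roll":0},{"fingers":0.005,"x":0.0016,"y":-0.0011,"z":0,"roll":0},{"fingers":0.005,"x":0.0016,"y":-0.0011,"z":0,"roll":0},{"fingers":0.005,"x":0.0016,"y":-0.0011,"z":0,"roll":0}]'
```

```text
clock: 38.8
tcp_pos: [544.5, -287.3, 94.3]
ee_rot: [-0.001, 0.887, 0.461, -0.001]
contact_force: [-4.7, 0.9, 8.8]
finger_gap: 10.6
grip_force: 15.0
clock: 39.8
tcp_pos: [544.5, -287.3, 94.2]
ee_rot: [-0.003, 0.887, 0.461, -0.002]
contact_force: [-9.4, 5.4, 14.1]
finger_gap: 10.7
grip_force: 15.0
```

The end stop is reached: the position holds at 544.5 while the force rises. I back off 2 mm, release, rise clear and verify.

```bash
python3 -m inch '[{"fingers":0.005,"x":-0.0016,"y":0.0011,"z":0,"roll":0},{"fingers":0.03,"x":-0.0016,"y":0.0011,"z":0,"roll":0},{"fingers":0.03,"x":-0.0016,"y":0.0011,"z":0,"roll":0},{"fingers":0.03,"x":-0.0016,"y":0.0011,"z":0.02,"roll":0},{"fingers":0.03,"x":-0.0016,"y":0.0011,"z":0.06,"roll":0},{"fingers":0.03,"x":-0.0016,"y":0.0011,"z":0.11,"roll":0},{"fingers":0.03,"x":-0.0016,"y":0.0011,"z":0.16,"roll":0},{"fingers":0.03,"x":-0.0016,"y":0.0011,"z":0.16,"roll":0}]'
python3 - <<'E'
from h import *
from g import ex,ey,o
f=wrist('w12'); P=cloud(f); Q=P.reshape(-1,3)
c=np.c_[(Q[:,:2]-o)@ex,(Q[:,:2]-o)@ey,Q[:,2]]
b=c[(c[:,0]<-130)&(c[:,0]>-190)&(c[:,2]>115.5)&(c[:,2]<122)&(abs(c[:,1])<70)]
print('bar',len(b),np.percentile(b,[5,50,95],axis=0).round(1))
b=c[(c[:,0]<-108)&(c[:,0]>-140)&(c[:,2]>134)&(c[:,2]<142)]; print('front',np.percentile(b[:,0],[2,50,98]))
save('top','t3'); t=load('t3'); P=cloud(t)
for n,zl,zh,z in(('knob',140,160,150),('body',108,124,116)):
    m=((P[...,2]>zl)&(P[...,2]<zh)&(np.hypot(P[...,0]-484,P[...,1]-307)<60)).astype(np.uint8)
    pts=P[m>0][:,:2].astype(np.float32); print(n,cv2.minEnclosingCircle(pts))
s=state(); print(s['clock'],s['contact_force'],s['tcp_pos'])
E
```

```text
clock: 40.8
tcp_pos: [548.2, -289.3, 259.9]
ee_rot: [0.004, 0.887, 0.461, 0.003]
contact_force: [-0.1, -0.6, -0.7]
finger_gap: 30.0
grip_force: 0.0
bar 945 [[-155.8  -53.   115.6]
 [-152.     9.   116.6]
 [-141.8   58.   118. ]]
front [-117.14202497 -112.95679958 -108.18082771]
knob ((482.5283203125, 304.7294006347656), 15.407368659973145)
body ((482.20660400390625, 305.1088562011719), 30.299684524536133)
40.9 [-0.31521791  0.0202948  -0.33958494] [ 545.78822763 -288.02156741  254.97230661]
```

View pics/t3.png

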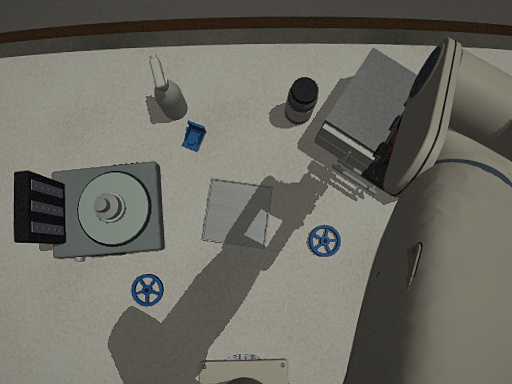

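The top view shows the stack upright on the plate at (108,207), the drawer shut against the carcass (bar moved in by 10 mm from its start), and the bystanders where they were. I hand it in.

```bash
python3 -c "
from bench import env; print(env.close_job())"
```

```text
the job is handed in; nothing more can be done
None
```

The job is handed in at about 41 s: wheel, glass and weight stacked and centred to within about 3 mm of each other and of the plate's middle, the drawer shut against its stop, bystanders unmoved in the last top view; the judge's verdict was not shown.

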